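# Load a sample carrier through the sprung dust flap of a drying unit

## Robot

A 7-joint arm with a two-finger parallel gripper is mounted at the origin on the work surface. World frame = base frame: x ahead of the robot, y to its left, z up, the work surface at z = 0. Lengths are in m, angles in rad, forces in N, time in s.
With the tool pointing down it reaches from about 0.35 to 0.9 m from the base axis. Payload 8.1 kg.
Tool frame: the origin (TCP) lies midway between the tips of the shut fingers; the grasp point (between the pads) lies arm.grasp_offset behind it (arm.grasp_offset is the distance from the TCP to the grasp point, in m); z points along the fingers, y is the line along which they close (so a half turn about z gives the same grasp; the last joint's range is limited). The gripper opens to 92 mm and grips with 3 to 60 N. Pads are 19 mm wide; open, the fingers measure 130 mm over their backs; the gripper's body (75 mm by 190 mm) begins 47 mm behind the grasp point.
Start: joints at [-1.25, 0.434, 0.025, 1.573, -0.012, 1.134, -0.075], TCP at [0.257, 0.57, 0.199] pointing down, gripper open.
Joint ranges: [-2.62, 2.62], [-0.44, 2.09], [-1.27, 1.32], [0.08, 2.57], [-1.32, 4.46], [0.12, 2], [-2.74, 2.74]. Speed limits (rad/s): [2.22, 2.22, 3.01, 3.01, 3.14, 3.14, 3.14].

## Interface

Orientations are given as a rotation vector (axis times angle).
In Python, from cell import observe, imaging, arm gives the robot as it stands.
- The arm moves only by the tool apply_moves, never from a script. Its argument "commands" is a list of rows, each a list of 5 numbers: the opening in per cent of the stroke, from 0 (shut) to 100 (fully open), then the shift along the world's x, y, z in units of 0.06 m (1.0 is 0.06 m), then the turn about the world's z in units of 0.5 rad (1.0 is 0.5 rad). A call has 1 to 12 rows; each row shifts and turns the commanded pose from where the row before left it; what a row does not reach is not made up. A row lasts 1/8 s, in which the tool goes at most 62.5 mm and 10.7 degrees, less where a joint would pass 70% of its speed; a pose out of reach is approached as far as the arm can. A call with a number of a shift or a turn outside -1 to 1 is refused whole. A call with a gripper value outside its range is refused whole. The fingers move at their own pace and stop on an object; "newtons" is the grip in N (left out, the last holds). Time passes only in rows, so rows that do not move let the fingers close. It gives the time, the measured TCP pose, the force, the opening and the grip force at its end, in the units of the state.
- observe(): the state, without advancing time (a new reading comes with each control period).
- imaging.get_image(name): name is "scene" or "top" or "wrist"; returns (picture, depth): 420x560x3 uint8, red, green, blue; 420x560 float32, m along the optical axis (not along the pixel's ray), 0 where there is no reading.
- imaging.camera_params(name): a dict with "camera_matrix" (3x3 intrinsics, pixels), "dist" ([k1, k2, p1, p2, k3] as OpenCV has them; the pictures are not rectified), "origin" and "rotation" of the camera in the world; the wrist camera has in their place "tool_from_camera" (4x4, takes a point from camera to tool coordinates, whose origin is the TCP and whose axes are the flange's). Camera axes: x right, y up, looking along -z (the intrinsics and any distortion apply to the point x, -y, -z); pixel columns grow to the right and rows downward; lengths in m; the calibration is good to about 2 mm. A picture is of the moment at which its call begins: read the wrist's pose just before it. camera_params takes no time and is no camera call.
- arm.sign_off(): hands the job in; it is judged then, once.
The state is a dict: "clock": time; "joints": joint angles; "dq": joint speeds; "joint_efforts": joint torques, N m; "position": TCP position; "ee_rot": TCP orientation; "force": force on the tool from outside, world axes, zero at the start; "ft_torque": the same for the moment, N m; "width": opening from 0.0 (shut) to 1.0 (fully open); "gripper_force": force on a finger pad.
Only numpy, scipy, OpenCV 4.12 (cv2) and the standard library are available. Lean on these libraries where they do the work, as an engineer would, in place of code of your own. Each camera call takes 0.05 s, during which the arm holds its last target. There are 200 camera calls.

## Task

Use the push stick to slide the sample carrier that stands in the loading lane of the drying unit in through the sprung dust flap, until it is fully home against the stop at the back of the chamber. Then draw the stick out so that the flap springs shut behind the carrier, and set the stick down upright on its base on the bench top, off the unit. Leave the spare carrier, the jar and the spatula where they stand on the bench.

Things in the scene. Friction and masses are not known exactly. Their poses are not given: they have to be found in the camera images.
- unit: White benchtop drying unit, fixed to the bench: open loading lane, portal with a dust flap, clear chamber, then a housing (x = 128 to 268 mm, 150 wide, 150 high). Origin on the bench top (z = 0) below the flap, on the lane's centre line; +x is the push direction (lane into chamber), +y to the left of it, z up.
- lane_mid (a point): Centre line point of the lane floor, unit x = -118, z = 10 mm; axes as the unit. The lane is an open channel from unit x = -236 to 0 mm: floor 10 mm above the bench, 64 mm clear between two low rails, tops 24 mm above the bench; at its entry (x = -236 to -200) the rails flare out to about 90 mm.
- flap_line (a point): Centre of the sill, on the lane floor (z = 10 mm) at unit x = 0; axes as the unit. The white portal stands at x = -10 to 2 mm: opening 64 mm wide, 47 mm high above the floor, its top 73 mm above the bench. Behind it the chamber, x = 2 to 128 mm, 64 mm wide, clear side walls and roof (top 77 mm above the bench), closed at x = 128 mm by the stop.
- home (a point): Point on the chamber floor where the underside centre of the carrier lies when it is fully home against the stop: unit x = 93, y = 0, z = 10 mm.
- flap (a joint): Angle of the dust flap (rad): 0 hangs shut, grows as it swings inwards (only) and up, to 1.5. Grey plate 60 mm wide, 44 mm long, hinged along its top at unit x = 5 mm, 47 mm above the lane floor. Spring-loaded shut: about 1 N at its lower edge starts it, 2 to 3 N holds it wide open. Pushing the carrier through takes under 10 N.
- flap_edge (a point): Middle of the free lower edge of the flap (moves with it). The flap rides on whatever is under it; it drops shut once the carrier's rear face is more than about 45 mm past the hinge and the stick is drawn out again.
- carrier: The sample carrier to load: aluminium block 70 mm long (its x), 52 mm wide (y), 34 mm high, about 0.2 kg, with three round vial caps (white rim, black centre) in its top. Origin at the centre of its underside. It stands on the lane floor between the rails, its x nearly along the unit's x (either end may go first). An identical spare stands on the bench and stays there.
- stick: Push stick, about 0.25 kg, standing on the bench: straight steel bar, 18 mm wide, 26 mm high, along its x from -40 mm to the flat nose at +115 mm, with an upright black grip block over a 38 mm wide, 6 mm thick foot. The bar fits the lane and portal. Origin at the underside, below the middle of the grip; z up. It balances about 15 mm from the origin towards the nose.
- stick_grip (a point): Point in the grip block to take hold of, over the stick's origin, 46 mm above its underside. The block is 60 mm long (stick x = -30 to 30), 24 mm wide (y), its top 60 mm above the underside; grip it across the 24 mm.
- stick_nose (a point): Centre of the stick's nose face, 115 mm ahead of its origin, 13 mm above the underside.
- spare_carrier: Bystander: identical carrier on the bench. Origin under its centre.
- jar: Bystander: amber jar, 60 mm across, 65 mm tall. Origin under its centre.
- spatula: Bystander: steel lab spatula lying flat, 190 mm long along its x. Origin under its middle.

How it is judged:
On the way:
1. The stick drives the carrier, and the carrier itself holds the flap open (flap past 0.6 rad, resting on the carrier) (value of joint flap above 0.6 rad and contact force between carrier and flap above 0.1 N and contact force between stick and carrier above 0.1 N).
At the end, for the whole second after the job is handed in: The carrier stands flat in the chamber within 6 mm of home along the push direction, the flap is shut (under 0.06 rad), and the stick stands upright on its base on the bench top, off the unit, let go and at rest (x of carrier in the frame of unit between 0.087 and 0.1 m and y of carrier in the frame of unit between -0.012 and 0.012 m and z of carrier in the frame of unit below 0.014 m and angle between each of carrier, stick's own z axis and vertical below 0.1 rad and linear speed of each of carrier, stick below 0.01 m/s and value of joint flap below 0.06 rad and height (world z) of stick between -0.005 and 0.005 m); the robot touches nothing.
It fails at once if The spare carrier, the jar or the spatula is moved by more than 30 mm (distance of any of spare_carrier, jar, spatula from where it was at the start of the episode above 0.03 m).
It also fails if it takes over 59 s, if anything falls off the work surface, if the arm or the gripper's body presses on something with over 40 N, if the wrist force passes 120 N, or if a joint passes its speed limit or range.

## Working session

There is one attempt and no reset: what is moved stays moved. The work goes in short steps, Python scripts to look and compute and a tool call to move; the robot and the scene stay as the last step left them, time stands still between calls to the robot, and variables do not carry over. Pictures are saved under pics/ and viewed, at most 10 in all, crops included, and the job is handed in when it is done.

Besides the shell and the picture viewer there is one more tool, called after ">>>" by a JSON object that holds its "fn" and its "kwargs". apply_moves: Moves the arm, as the interface text tells. Its arguments: {"type":"object","properties":{"commands":{"type":"array"},"newtons":{"type":"number"}},"required":["commands"]}

```bash
mkdir -p pics; cat > h.py <<'E'
import numpy as np, cv2
from cell import observe, imaging, arm
from scipy.spatial.transform import Rotation as R
def cloud(name):
    s=observe(); im,d=imaging.get_image(name); p=imaging.camera_params(name)
    K=np.array(p["camera_matrix"]);D=np.array(p["dist"],float)
    v,u=np.mgrid[0:420,0:560]
    n=cv2.undistortPoints(np.stack([u,v],-1).reshape(-1,1,2).astype(float),K,D).reshape(420,560,2)
    P=np.stack([n[...,0]*d,-n[...,1]*d,-d],-1)
    if "origin" in p:
        Rm=np.array(p["rotation"]);Rm=Rm if Rm.shape==(3,3) else R.from_rotvec(Rm).as_matrix(); W=P@Rm.T+np.array(p["origin"])
    else:
        T=np.array(p["tool_from_camera"]);P=P@T[:3,:3].T+T[:3,3]
        W=P@R.from_rotvec(s["ee_rot"]).as_matrix().T+np.array(s["position"])
    W[d==0]=np.nan
    return im,d,W
def save(n,im): cv2.imwrite(n,cv2.cvtColor(im,cv2.COLOR_RGB2BGR))
E
python3 - <<'E'
from h import *
for n in("top","scene"):
    im,d,W=cloud(n);save(f"pics/{n}1.png",im);np.save(f"{n}1.npy",W)
    print(n,imaging.camera_params(n)["origin"])
print(observe(),arm.grasp_offset)
E
```

```text
top [ 0.45061662 -0.08366269  1.18961516]
scene [0.91560255 0.55615449 0.6164013 ]
{'clock': 0.1, 'joints': array([-1.24958341,  0.43514936,  0.02496707,  1.57400769, -0.01159956,
        1.1340175 , -0.07509651]), 'dq': array([ 0.00181105, -0.00098923,  0.00060322, -0.00285676, -0.00064386,
       -0.0002476 ,  0.00042197]), 'joint_efforts': array([ 2.91128839e-03, -6.69127464e+01,  9.87782814e-01, -3.15146899e+01,
       -6.05367729e-02,  3.73445707e-02,  3.90938465e-05]), 'position': array([0.25686479, 0.56922059, 0.19862525]), 'ee_rot': array([-6.60807372e-01, -3.07112820e+00,  2.24006207e-03]), 'force': array([ 0.27502368, -0.19866927,  0.3687756 ]), 'ft_torque': array([-0.03591651,  0.04020902,  0.02120745]), 'gripper_force': 0.0, 'width': 0.9965117443363285} 0.0188
```

View pics/top1.png

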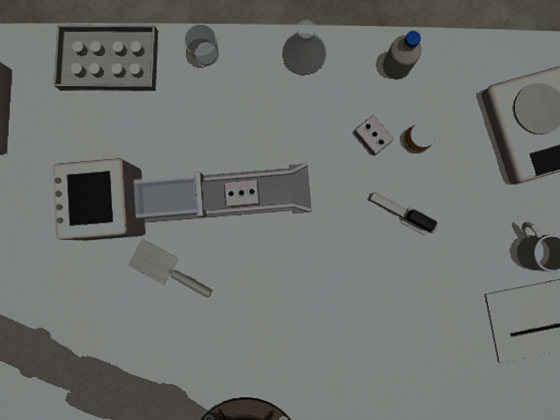

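View pics/scene1.png

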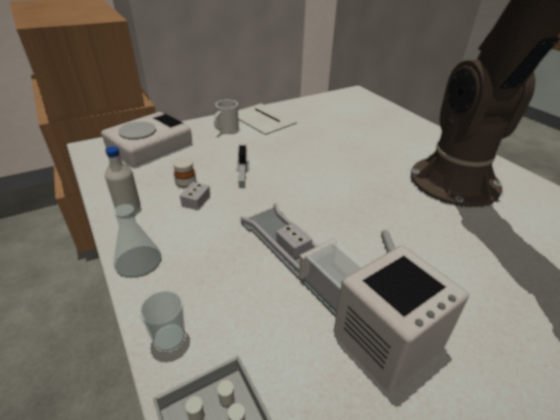

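The top view shows the unit with its housing at about (95,200), the portal at (199,194) and the lane entry at (308,188). The carrier is at (242,192). The stick has its grip at (421,220) and its nose at (370,196). The spare carrier is at (374,134) and the jar at (418,137).

```bash
python3 - <<'E'
from h import *
W=np.load("top1.npy");im=cv2.imread("pics/top1.png")
def reg(u0,u1,v0,v1,z0,z1,n):
    S=W[v0:v1,u0:u1].reshape(-1,3);S=S[(S[:,2]>z0)&(S[:,2]<z1)]
    r=cv2.minAreaRect((S[:,:2]*1000).astype(np.float32));print(n,len(S),"c",np.round(r[0],1),"sz",np.round(r[1],1),"ang",round(r[2],1),"mean",S.mean(0).round(4),"zmed",np.median(S[:,2]).round(4))
    return S
for (u,v) in [(420,350),(250,300)]: print("bench",W[v,u])
reg(40,145,145,250,.135,.165,"housing")
reg(185,215,165,225,.066,.085,"portal")
reg(215,270,165,215,.036,.055,"carrier")
reg(200,320,155,220,.018,.03,"rails")
reg(200,320,155,220,.005,.03,"lane")
reg(360,445,185,240,.052,.07,"grip")
reg(360,410,185,225,.018,.034,"bar")
reg(360,445,185,240,.018,.07,"stickall")
reg(350,398,110,160,.025,.045,"spare")
reg(398,440,118,158,.05,.08,"jar")
c=cv2.resize(im[140:250,180:450],None,fx=2.9,fy=2.9,interpolation=cv2.INTER_CUBIC)
cv2.imwrite("pics/crop1.png",cv2.convertScaleAbs(c,alpha=1.3))
E
```

```text
bench [ 0.22994616 -0.37307738  0.00066854]
bench [ 0.33084867 -0.00382182 -0.00160598]
housing 5424 c [534.6 302.6] sz [149.7 140.1] ang 5.9 mean [0.5333 0.2994 0.1509] zmed 0.1513
portal 670 c [553.4 114.4] sz [89.4 35.4] ang 4.7 mean [0.5523 0.1128 0.0762] zmed 0.0766
carrier 813 c [561.6  17.1] sz [52.3 70. ] ang 6.7 mean [0.5611 0.0168 0.045 ] zmed 0.045
rails 848 c [567.3 -11.4] sz [104.7 228.7] ang 6.0 mean [ 0.567  -0.0133  0.0243] zmed 0.0243
lane 3839 c [576.6 -19.6] sz [139.2 259.5] ang 0.1 mean [ 0.5678 -0.0226  0.0138] zmed 0.0117
grip 332 c [ 510.  -362.4] sz [58.6 24.9] ang 61.5 mean [ 0.5096 -0.3618  0.0604] zmed 0.0607
bar 366 c [ 540.4 -302.5] sz [94.2 20.6] ang 61.4 mean [ 0.5419 -0.299   0.0266] zmed 0.0269
stickall 768 c [ 527.7 -329.7] sz [154.3  24.9] ang 61.6 mean [ 0.5244 -0.3318  0.0423] zmed 0.0325
spare 793 c [ 691.7 -265. ] sz [70.2 53.6] ang 40.9 mean [ 0.6906 -0.2645  0.0346] zmed 0.0347
jar 514 c [ 687.4 -362.3] sz [50.3 51.7] ang 45.9 mean [ 0.6864 -0.361   0.065 ] zmed 0.0654
```

View pics/crop1.png

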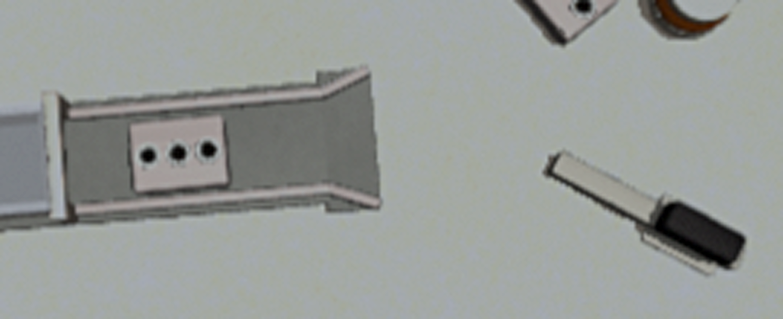

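Measured: the unit's push heading is about 95.95° with its origin at (555,106) mm. The carrier is at unit x = -89, y = +2.5. The stick's origin is at (510,-362) mm, heading 61.5°. I'll move above the stick.

>>> {"fn": "apply_moves", "kwargs": {"commands": [[100,0.21,-0.78,0,-0.165],[100,0.21,-0.78,0,-0.165],[100,0.21,-0.78,0,-0.165],[100,0.21,-0.78,0,-0.165],[100,0.21,-0.78,0,-0.165],[100,0.21,-0.78,0,-0.165],[100,0.21,-0.78,0,-0.165],[100,0.21,-0.78,0,-0.165],[100,0.21,-0.78,0,-0.165],[100,0.21,-0.78,0,-0.165]], "newtons": 50}}

```text
clock: 1.35
position: [0.3831, 0.1001, 0.1993]
ee_rot: [-1.84, -2.546, -0.0]
force: [0.6, 0.3, 0.1]
width: 0.998
gripper_force: 0.0
```

>>> {"fn": "apply_moves", "kwargs": {"commands": [[100,0.21,-0.78,0,-0.165],[100,0.21,-0.78,0,-0.165],[100,0.21,-0.78,0,-0.165],[100,0.21,-0.78,0,-0.165],[100,0.21,-0.78,0,-0.165],[100,0.21,-0.78,0,-0.165],[100,0.21,-0.78,0,-0.165],[100,0.21,-0.78,0,-0.165],[100,0.21,-0.78,0,-0.165],[100,0.21,-0.7,0,-0.16],[100,0,0,0,0],[100,0,0,0,0]]}}

```text
clock: 2.85
position: [0.5087, -0.3609, 0.1987]
ee_rot: [-2.701, -1.602, 0.001]
force: [-0.1, -0.1, -0.4]
width: 0.999
gripper_force: 0.0
```

```bash
cat > st.py <<'E'
from h import *
h=np.radians(95.95);d=np.array([np.cos(h),np.sin(h)]);l=np.array([-d[1],d[0]]);o=np.array([.5550,.1057])
def st():
    s=observe();M=R.from_rotvec(s["ee_rot"]).as_matrix();p=s["position"]
    print("t",s["clock"],"p",p.round(4),"yhead",np.degrees(np.arctan2(M[1,1],M[0,1])).round(2),"zax",M[:,2].round(3),"unit",((p[:2]-o)@d).round(4),((p[:2]-o)@l).round(4),"F",s["force"].round(1),"w",round(s["width"],3),s["gripper_force"])
E
python3 - <<'E'
from st import *
st()
im,d_,W=cloud("wrist");save("pics/w1.png",im)
m=(W[...,2]>.05)&(W[...,2]<.07)
m&=np.hypot(W[...,0]-.51,W[...,1]+.362)<.06
S=W[m];r=cv2.minAreaRect((S[:,:2]*1000).astype(np.float32));print(r,np.median(S[:,2]),len(S))
m=(W[...,2]>.018)&(W[...,2]<.07)&(np.hypot(W[...,0]-.528,W[...,1]+.33)<.1)
S=W[m];r=cv2.minAreaRect((S[:,:2]*1000).astype(np.float32));print(r,len(S))
E
```

```text
t 2.85 p [ 0.5087 -0.3609  0.1987] yhead -28.66 zax [-0.001  0.001 -1.   ] unit -0.4593 0.0944 F [-0.1 -0.1 -0.4] w 0.999 0.0
((507.69036865234375, -361.67315673828125), (59.948760986328125, 23.950708389282227), 62.904903411865234) 0.0599951501999422 1173
((526.6484375, -324.6180725097656), (143.19503784179688, 23.950708389282227), 62.904903411865234) 2372
```

View pics/w1.png

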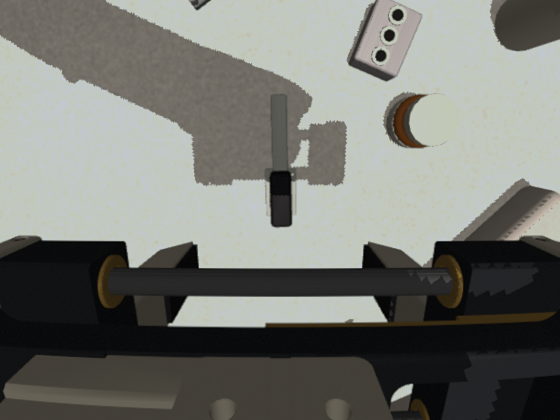

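The wrist view shows the stick centred between the fingers: grip at (281,198), nose up at (279,97), all clear around it. Descending to grasp.

>>> {"fn": "apply_moves", "kwargs": {"commands": [[100,0,-0.02,-0.5,0.02],[100,0,0,-0.6,0],[100,0,0,-0.6,0],[100,0,0,-0.5,0],[100,0,0,-0.4,0],[100,0,0,-0.25,0],[100,0,0,0,0],[10,0,0,0,0],[10,0,0,0,0],[10,0,0,0,0],[10,0,0,0,0],[10,0,0,0,0]], "newtons": 50}}

```text
clock: 4.4
position: [0.5091, -0.3627, 0.0284]
ee_rot: [2.694, 1.615, 0.0]
force: [0.9, -0.4, 0.3]
width: 0.507
gripper_force: 0.0
```

>>> {"fn": "apply_moves", "kwargs": {"commands": [[10,0,0,0,0],[10,0,0,0,0],[10,0,0,0,0],[10,0,0,0,0]]}}

```text
clock: 4.9
position: [0.509, -0.3626, 0.0283]
ee_rot: [-2.694, -1.615, 0.0]
force: [-0.3, 0.2, -0.7]
width: 0.248
gripper_force: 50.0
```

```bash
python3 -c "
from st import *
st()"
```

```text
t 4.9 p [ 0.509  -0.3626  0.0283] yhead -28.11 zax [-0.  0. -1.] unit -0.461 0.0943 F [-0.3  0.2 -0.7] w 0.248 49.96092081069946
```

>>> {"fn": "apply_moves", "kwargs": {"commands": [[10,0,0,0.3,0],[10,0,0,0.4,0],[10,0,0,0.3,0],[10,0.16,0.375,0,0.149],[10,0.16,0.375,0,0.149],[10,0.16,0.375,0,0.149],[10,0.16,0.375,0,0.149],[10,0.16,0.375,0,0.149],[10,0.16,0.375,0,0.149],[10,0.16,0.375,0,0.149],[10,0.15,0.375,0,0.147],[10,0,0,0,0]]}}

```text
clock: 6.4
position: [0.5865, -0.1794, 0.0881]
ee_rot: [-2.095, -2.34, -0.002]
force: [-0.5, 0.1, -2.2]
width: 0.249
gripper_force: 50.0
```

```bash
python3 - <<'E'
from st import *
st()
im,_,W=cloud("wrist");save("pics/w2.png",im)
U=np.stack([(W[...,:2]-o)@d,(W[...,:2]-o)@l],-1)*1000;z=W[...,2]*1000
def q(n,x0,x1,z0,z1):
    m=(U[...,0]>x0)&(U[...,0]<x1)&(abs(U[...,1])<60)&(z>z0)&(z<z1);S=U[m]
    if m.sum()>20: r=cv2.minAreaRect(S.astype(np.float32));print(n,m.sum(),np.round(r[0],1),np.round(r[1],1),round(r[2],1),np.median(z[m]).round(1),S.min(0).round(1),S.max(0).round(1))
    else: print(n,m.sum())
q("bar",-270,-130,75,100);q("carrier",-140,-30,38,50);q("railL",-190,-30,19,29);q("portal",-30,30,66,75.5)
E
```

```text
t 6.4 p [ 0.5865 -0.1794  0.0881] yhead 6.34 zax [ 0.     0.001 -1.   ] unit -0.2868 -0.0018 F [-0.5  0.1 -2.2] w 0.249 49.96028959751129
bar 4409 [-215.9    2.1] [88.  23.3] 2.8 85.9 [-260.4  -11.7] [-171.9   11.6]
carrier 0
railL 2536 [-154.6    1.8] [70.7 80.8] 0.0 24.0 [-189.9  -38.6] [-119.2   42.1]
portal 0
```

View pics/w2.png

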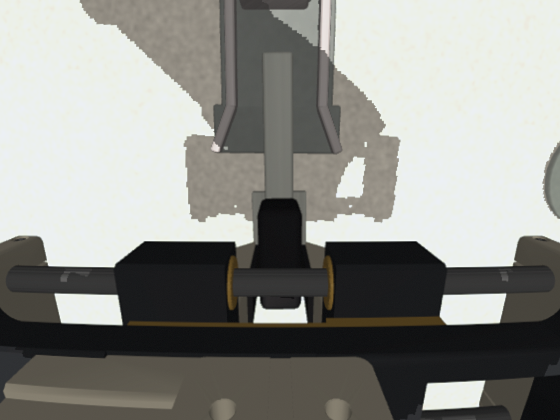

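The wrist view shows the bar level, lined up over the lane entry with its nose at (278,55), between the rails at columns 228 and 326. Next I'll compute the relative lateral offset more exactly.

```bash
python3 - <<'E'
from st import *
st()
im,_,W=cloud("wrist")
U=np.stack([(W[...,:2]-o)@d,(W[...,:2]-o)@l],-1)*1000;z=W[...,2]*1000
def f(n,x0,x1,y0,y1,z0,z1):
    m=(U[...,0]>x0)&(U[...,0]<x1)&(U[...,1]>y0)&(U[...,1]<y1)&(z>z0)&(z<z1);S=U[m]
    e=[]
    xs=np.arange(x0,x1,8)
    for a in xs:
        y=S[(S[:,0]>=a)&(S[:,0]<a+8),1]
        e.append([y.min(),y.max()] if len(y)>3 else [np.nan]*2)
    e=np.array(e);k=~np.isnan(e[:,0]);c=e.mean(1);p=np.polyfit(xs[k]+4,c[k],1)
    print(n,"slope deg",np.degrees(p[0]).round(2),"y@-120",np.polyval(p,-120).round(2),"y@-230",np.polyval(p,-230).round(2),np.nanmedian(e,0))
f("bar",-245,-175,-20,20,82,90)
f("r1",-190,-125,25,50,22,27)
f("r2",-190,-125,-50,-25,22,27)
E
```

```text
t 6.45 p [ 0.5858 -0.1813  0.0882] yhead 6.15 zax [-0.  0. -1.] unit -0.2886 -0.0008 F [-0.6 -0.6 -2. ] w 0.248 49.96048092842102
bar slope deg 0.47 y@-120 2.02 y@-230 1.11 [-7.37653298  9.97391005]
r1 slope deg -0.16 y@-120 37.68 y@-230 37.98 [33.91024972 41.76601995]
r2 slope deg -0.25 y@-120 -34.14 y@-230 -33.65 [-37.85857483 -30.10960922]
```

>>> {"fn": "apply_moves", "kwargs": {"commands": [[10,-0.028,0,0,-0.023],[10,0,0,-0.3,0],[10,0,0,-0.3,0],[10,0,0,-0.18,0],[10,0,0,0,0],[10,0,0,0,0]]}}

```text
clock: 7.25
position: [0.5838, -0.1829, 0.0417]
ee_rot: [2.116, 2.322, 0.0]
force: [0.4, -0.9, -2.5]
width: 0.246
gripper_force: 50.0
```

```bash
python3 - <<'E'
from st import *
st()
E
```

```text
t 7.25 p [ 0.5838 -0.1829  0.0417] yhead 5.32 zax [ 0. -0. -1.] unit -0.2901 0.0013 F [ 0.4 -0.9 -2.5] w 0.246 49.960554242134094
```

>>> {"fn": "apply_moves", "kwargs": {"commands": [[10,-0.02,0.2,0,0],[10,-0.02,0.2,0,0],[10,-0.02,0.2,0,0],[10,-0.02,0.2,0,0],[10,-0.02,0.2,0,0],[10,-0.02,0.2,0,0],[10,-0.02,0.2,0,0],[10,-0.02,0.2,0,0],[10,0,0,0,0]]}}

```text
clock: 8.38
position: [0.5738, -0.0848, 0.0413]
ee_rot: [-2.113, -2.324, -0.001]
force: [-0.4, 0.0, -3.2]
width: 0.246
gripper_force: 50.0
```

```bash
python3 - <<'E'
from st import *
st()
im,_,W=cloud("top");save("pics/t2.png",cv2.resize(im[140:250,130:400],None,fx=2.9,fy=2.9))
im,_,W=cloud("wrist");save("pics/w3.png",im)
E
```

```text
t 8.375 p [ 0.5738 -0.0848  0.0413] yhead 5.44 zax [-0.001  0.001 -1.   ] unit -0.1914 0.001 F [-0.4  0.  -3.2] w 0.246 49.960856437683105
```

View pics/w3.png

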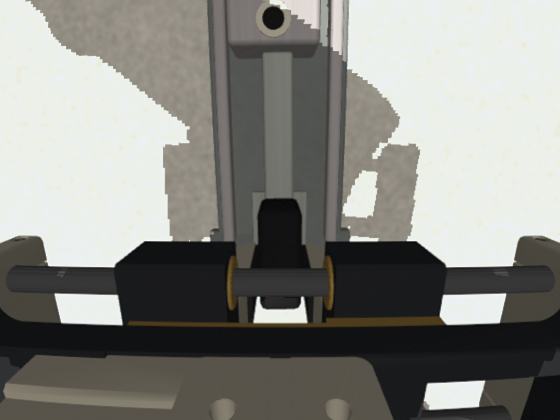

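The nose is square on the carrier's rear face at (278,52). The carrier is straight and the foot is clear of both rails. Pushing on through the flap.

>>> {"fn": "apply_moves", "kwargs": {"commands": [[10,-0.02,0.2,0,0],[10,-0.02,0.2,0,0],[10,-0.02,0.2,0,0],[10,-0.02,0.2,0,0],[10,-0.02,0.2,0,0],[10,0,0,0,0]]}}

```text
clock: 9.22
position: [0.5678, -0.025, 0.0415]
ee_rot: [-2.113, -2.324, -0.001]
force: [0.1, -0.0, -2.8]
width: 0.247
gripper_force: 50.0
```

>>> {"fn": "apply_moves", "kwargs": {"commands": [[10,-0.02,0.2,0,0],[10,-0.02,0.2,0,0],[10,-0.02,0.2,0,0],[10,-0.02,0.2,0,0],[10,-0.01,0.1,0,0],[10,0,0,0,0]]}}

```text
clock: 9.98
position: [0.5622, 0.0288, 0.0414]
ee_rot: [-2.113, -2.323, -0.001]
force: [0.0, -0.3, -2.6]
width: 0.247
gripper_force: 50.0
```

```bash
python3 - <<'E'
from st import *
st()
im,_,W=cloud("scene");save("pics/s2.png",cv2.resize(im[180:340,220:440],None,fx=3,fy=3))
E
```

```text
t 9.975 p [0.5622 0.0288 0.0414] yhead 5.4 zax [-0.001  0.001 -1.   ] unit -0.0773 0.0008 F [ 0.  -0.3 -2.6] w 0.247 49.960718750953674
```

View pics/s2.png

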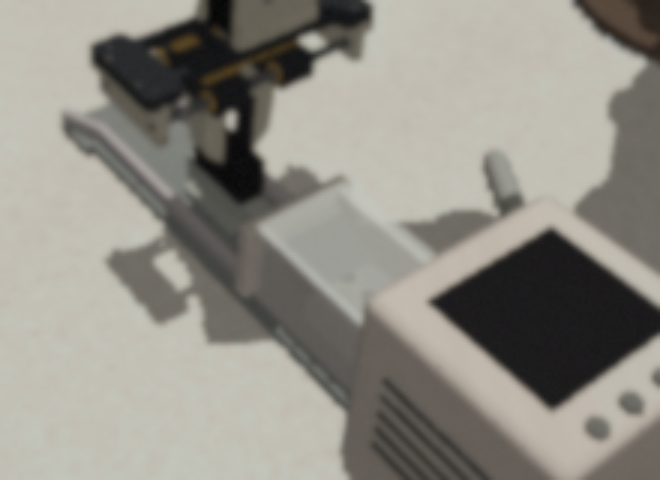

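The scene view shows the stick's bar through the portal at about (250,220); the chamber wall hides the carrier. The nose is at x ≈ 38 mm, with roughly 20 mm to go. I'll use small steps and watch the force.

>>> {"fn": "apply_moves", "kwargs": {"commands": [[10,-0.007,0.07,0,0],[10,-0.007,0.07,0,0],[10,-0.007,0.07,0,0],[10,-0.005,0.05,0,0],[10,0,0,0,0],[10,0,0,0,0]]}}

```text
clock: 10.78
position: [0.5607, 0.0438, 0.0413]
ee_rot: [-2.114, -2.322, -0.0]
force: [0.7, 0.9, -3.9]
width: 0.249
gripper_force: 50.0
```

>>> {"fn": "apply_moves", "kwargs": {"commands": [[10,-0.003,0.03,0,0],[10,-0.003,0.03,0,0],[10,0,0,0,0]]}}

```text
clock: 11.15
position: [0.5607, 0.0464, 0.0416]
ee_rot: [2.116, 2.322, -0.0]
force: [-0.1, -2.5, -3.2]
width: 0.245
gripper_force: 50.0
```

>>> {"fn": "apply_moves", "kwargs": {"commands": [[10,-0.003,0.03,0,0],[10,0,0,0,0]]}}

```text
clock: 11.4
position: [0.5605, 0.0485, 0.0415]
ee_rot: [-2.116, -2.322, -0.0]
force: [0.3, -2.6, -2.4]
width: 0.246
gripper_force: 50.0
```

```bash
python3 - <<'E'
from st import *
st()
E
```

```text
t 11.4 p [0.5605 0.0485 0.0415] yhead 5.33 zax [ 0.  0. -1.] unit -0.0575 0.0005 F [ 0.3 -2.6 -2.4] w 0.246 49.95709776878357
```

>>> {"fn": "apply_moves", "kwargs": {"commands": [[10,-0.003,0.03,0,0],[10,0,0,0,0]]}}

```text
clock: 11.65
position: [0.5602, 0.0504, 0.0415]
ee_rot: [-2.115, -2.322, -0.0]
force: [0.6, -2.8, -3.3]
width: 0.251
gripper_force: 50.0
```

>>> {"fn": "apply_moves", "kwargs": {"commands": [[10,-0.003,0.03,0,0],[10,0,0,0,0]]}}

```text
clock: 11.9
position: [0.56, 0.0522, 0.0415]
ee_rot: [-2.115, -2.322, -0.0]
force: [0.5, -1.4, -3.1]
width: 0.25
gripper_force: 50.0
```

>>> {"fn": "apply_moves", "kwargs": {"commands": [[10,-0.003,0.03,0,0],[10,0,0,0,0]]}}

```text
clock: 12.15
position: [0.5601, 0.0525, 0.0417]
ee_rot: [2.116, 2.32, -0.001]
force: [-0.1, -6.8, -2.4]
width: 0.249
gripper_force: 50.0
```

>>> {"fn": "apply_moves", "kwargs": {"commands": [[10,-0.003,0.03,0,0],[10,0,0,0,0]]}}

```text
clock: 12.4
position: [0.5602, 0.0527, 0.0419]
ee_rot: [2.116, 2.318, -0.002]
force: [0.2, -11.9, -0.4]
width: 0.252
gripper_force: 50.0
```

```bash
python3 - <<'E'
from st import *
st()
im,_,W=cloud("top")
U=np.stack([(W[...,:2]-o)@d,(W[...,:2]-o)@l],-1)*1000;z=W[...,2]*1000
save("pics/t3.png",cv2.convertScaleAbs(cv2.resize(im[145:245,50:330],None,fx=2.8,fy=2.8,interpolation=cv2.INTER_CUBIC),alpha=1.5))
E
```

```text
t 12.4 p [0.5602 0.0527 0.0419] yhead 5.21 zax [ 0.001 -0.003 -1.   ] unit -0.0533 0.0003 F [  0.2 -11.9  -0.4] w 0.252 49.98757839202881
```

View pics/t3.png

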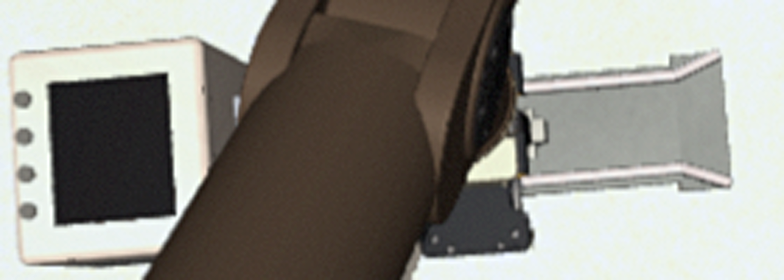

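The push has stalled: the force rose from 2 to 12 N with no further motion, so the carrier is against the stop. The arm hides the chamber in this picture. Drawing the stick out.

>>> {"fn": "apply_moves", "kwargs": {"commands": [[10,0.01,-0.1,0,0],[10,0.02,-0.2,0,0],[10,0.04,-0.4,0,0],[10,0.04,-0.4,0,0],[10,0.04,-0.4,0,0],[10,0.04,-0.4,0,0],[10,0.04,-0.4,0,0],[10,0.04,-0.4,0,0],[10,0.04,-0.4,0,0],[10,0.04,-0.4,0,0],[10,0.04,-0.4,0,0],[10,0.0,0,0,0]]}}

```text
clock: 13.95
position: [0.5829, -0.1818, 0.0419]
ee_rot: [2.119, 2.317, -0.001]
force: [0.4, 0.7, -3.0]
width: 0.248
gripper_force: 50.0
```

>>> {"fn": "apply_moves", "kwargs": {"commands": [[10,0.01,-0.1,0.3,0],[10,0,-0.1,0.4,0],[10,-0.2,-0.4,0,0],[10,-0.2,-0.4,0,0],[10,-0.2,-0.4,0,0],[10,-0.2,-0.4,0,0],[10,-0.1,-0.4,0,0],[10,0,0,0,0],[10,0,0,0,0]]}}

```text
clock: 15.08
position: [0.5304, -0.3095, 0.0842]
ee_rot: [2.115, 2.323, 0.002]
force: [-0.9, 1.0, -2.9]
width: 0.249
gripper_force: 50.0
```

```bash
python3 - <<'E'
from st import *
st()
im,_,W=cloud("top");c1=cv2.resize(im[145:245,50:330],None,fx=2.5,fy=2.5,interpolation=cv2.INTER_CUBIC)
im2,_,W2=cloud("scene");c2=cv2.resize(im2[200:340,200:420],(700,330))
save("pics/t4.png",cv2.convertScaleAbs(np.vstack([c1,c2]),alpha=1.3))
U=np.stack([(W[...,:2]-o)@d,(W[...,:2]-o)@l],-1)*1000;z=W[...,2]*1000
for a in range(-20,135,6):
    m=(U[...,0]>a)&(U[...,0]<a+6)&(abs(U[...,1])<18)
    print(a,np.median(z[m]).round(1) if m.any() else None,end="; ")
E
```

```text
t 15.075 p [ 0.5304 -0.3095  0.0842] yhead 5.38 zax [ 0.001  0.001 -1.   ] unit -0.4104 0.0675 F [-0.9  1.  -2.9] w 0.249 49.96055781841278
-20 11.3; -14 10.5; -8 69.3; -2 74.5; 4 77.4; 10 78.4; 16 78.7; 22 78.6; 28 77.7; 34 77.2; 40 78.1; 46 78.2; 52 78.0; 58 77.5; 64 77.9; 70 78.1; 76 77.7; 82 77.6; 88 78.0; 94 77.7; 100 77.5; 106 78.1; 112 78.0; 118 77.5; 124 105.7; 130 147.6;
```

View pics/t4.png

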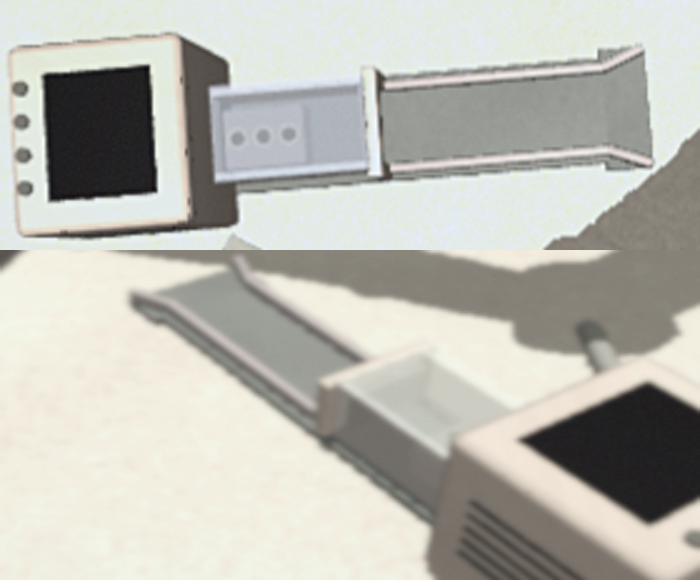

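The top view shows the carrier in the chamber under the roof with its vials at crop (238..288,136). Nothing is left in the lane. Ray-checking the position of the middle vial.

```bash
python3 - <<'E'
from st import *
p=imaging.camera_params("top");K=np.array(p["camera_matrix"]);D=np.array(p["dist"],float)
Rm=np.array(p["rotation"]);Rm=Rm if Rm.shape==(3,3) else R.from_rotvec(Rm).as_matrix();O=np.array(p["origin"])
def q(n,cx,cy,z):
    n_=cv2.undistortPoints(np.array([[[50+cx/2.5,145+cy/2.5]]]),K,D).ravel();r=Rm@np.array([n_[0],-n_[1],-1.])
    X=O+r*(z-O[2])/r[2];print(n,((X[:2]-o)@d*1000).round(1),((X[:2]-o)@l*1000).round(1))
q("mid vial",263,136,.0445);q("vialA",238,138,.0445);q("vialB",288,134,.0445)
q("front edge",224,137,.044);q("rear edge",308,133,.044);q("housing base end at roof",211,137,.077);q("portal rear top",366,122,.075);q("portal front top",383,122,.073);q("lane entry",650,105,.010)
E
```

```text
mid vial 94.1 2.8
vialA 115.5 2.6
vialB 72.7 2.9
front edge 127.5 0.7
rear edge 55.7 3.5
housing base end at roof 129.6 3.3
portal rear top 0.9 1.8
portal front top -12.8 2.8
lane entry -236.6 1.3
```

The carrier is home: x ≈ 94 mm, front edge at 127.5 mm. Setting the stick down.

>>> {"fn": "apply_moves", "kwargs": {"commands": [[10,0,0,-0.3,0],[10,0,0,-0.3,0],[10,0,0,-0.2,0],[10,0,0,-0.08,0],[10,0,0,-0.03,0],[10,0,0,0,0],[10,0,0,0,0]]}}

```text
clock: 16.05
position: [0.5301, -0.3107, 0.0294]
ee_rot: [2.115, 2.322, 0.0]
force: [-0.5, 0.3, -2.3]
width: 0.247
gripper_force: 50.0
```

```bash
python3 -c "
from st import *
st()"
```

```text
t 16.05 p [ 0.5301 -0.3107  0.0294] yhead 5.32 zax [ 0.001 -0.    -1.   ] unit -0.4116 0.068 F [-0.5  0.3 -2.3] w 0.247 49.9605667591095
```

>>> {"fn": "apply_moves", "kwargs": {"commands": [[10,0,0,-0.015,0],[10,0,0,-0.01,0],[10,0,0,0,0],[40,0,0,0,0],[40,0,0,0,0],[60,0,0,0,0],[70,0,0,0,0],[70,0,0,0,0],[70,0,0,0.2,0],[70,0,0,0.4,0],[70,0,0,0.6,0],[70,0,0,0.6,0]]}}

```text
clock: 17.55
position: [0.5296, -0.3106, 0.1373]
ee_rot: [2.116, 2.322, -0.0]
force: [-1.0, -0.2, 0.4]
width: 0.699
gripper_force: 0.0
```

>>> {"fn": "apply_moves", "kwargs": {"commands": [[70,-0.4,0,0.5,0],[70,-0.6,0,0.3,0],[70,-0.4,0,0,0],[70,0,0,0,0],[70,0,0,0,0],[70,0,0,0,0],[70,0,0,0,0]]}}

```text
clock: 18.42
position: [0.4462, -0.3104, 0.1832]
ee_rot: [-2.115, -2.323, 0.001]
force: [-0.6, 0.2, 0.6]
width: 0.697
gripper_force: 0.0
```

```bash
python3 - <<'E'
from st import *
st()
im,_,W=cloud("top");save("pics/t5.png",im)
S=W[170:260,340:460].reshape(-1,3);
for a,b in((.052,.07),(.018,.034)):
    T=S[(S[:,2]>a)&(S[:,2]<b)];r=cv2.minAreaRect((T[:,:2]*1000).astype(np.float32));print(len(T),r,np.median(T[:,2]))
E
```

```text
t 18.425 p [ 0.4462 -0.3104  0.1832] yhead 5.36 zax [-0. -0. -1.] unit -0.4026 0.1513 F [-0.6  0.2  0.6] w 0.697 0.0
220 ((529.7610473632812, -301.4822998046875), (24.095788955688477, 40.191070556640625), 6.409461498260498) 0.06049048249540101
353 ((523.5768432617188, -242.65283203125), (20.152557373046875, 92.98101806640625), 3.8599250316619873) 0.027109205795798452
```

View pics/t5.png

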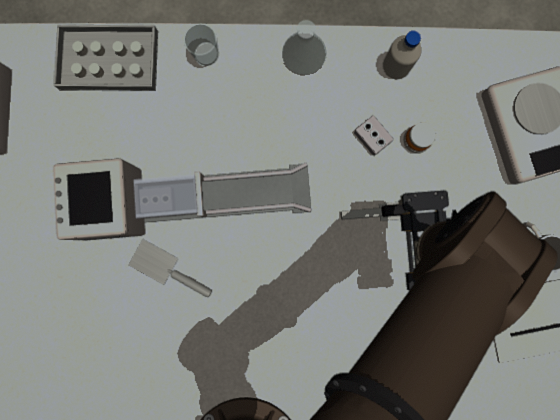

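The stick stands upright, with its grip top at 60 mm and its bar top at 27 mm, clear of the unit. The carrier is in the chamber at (155,199), and the spare, jar and spatula have not moved. Handing in.

```bash
python3 -c "
from h import *
print(arm.sign_off())"
```

```text
the job is handed in; nothing more can be done
None
```

I handed the job in at about 18.5 s: the carrier is home against the stop (measured x ≈ 94 mm) and the stick stands upright on the bench off the unit, let go. The spare, jar and spatula are unmoved; no camera showed the flap, so that it opened on the carrier and shut behind it is inferred from the stick being drawn out.

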